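# Rock the angle gauge on the half-round rest to its red mark

### The arm

A 6-joint arm with a two-finger parallel gripper is mounted at the origin on the work surface. World frame = base frame: x ahead of the robot, y to its left, z up, the work surface at z = 0. Lengths are in m, angles in rad, forces in N, time in s.
With the tool pointing down it reaches from about 0.35 to 0.775 m from the base axis. Payload 5.5 kg.
Tool frame: the origin (TCP) lies at the very end of the fingers, on their centre line; the grasp point (between the pads) lies env.hold_point_z behind it (env.hold_point_z is the distance from the TCP to the grasp point, in m); z points along the fingers, y is the line along which they close (so a half turn about z gives the same grasp; the last joint's range is limited). The gripper opens to 85 mm and grips with 20 to 120 N. Pads are 22 mm wide; open, the fingers measure 114 mm over their backs; the gripper's body (76 mm by 85 mm) begins 54 mm behind the grasp point. The pads swing forward as they close: fully open they stand 13 mm farther back than shut.
Start: joints at [-1.449, 0.313, 0.046, 1.304, 0, 1.431], TCP at [0.149, -0.555, 0.231] pointing down, gripper open.
Joint ranges: [-2.76, 2.76], [-0.86, 1.69], [-1.03, 1.26], [-2.2, 2.34], [-1.47, 1.5], [-3.14, 3.14]. Speed limits (rad/s): [2.57, 2.57, 3.14, 3.14, 3.14, 3.14].

### API

Orientations are given as a unit quaternion [w, x, y, z].
In Python, from workcell import env gives the robot as it stands.
- The arm moves only by the tool carry_out, never from a script. Its argument "steps" is a list of rows, each a list of 3 entries, a list of its own where there are three numbers: the turn, a rotation vector about the tool's x, y, z in degrees, then the shift along the tool's x, y, z in cm, then the closure in counts, from 0 (fully open) to 255 (shut). A call has exactly 8 rows; each row is the pose to reach, as a shift and turn from the pose commanded when the call began, along the tool's axes at that moment; what a row does not reach only later rows make up. A row lasts 1/8 s, in which the tool goes at most 62.5 mm and 10.7 degrees, less where a joint would pass 70% of its speed; a pose out of reach is approached as far as the arm can. A call with a gripper value outside its range is refused whole. The fingers move at their own pace and stop on an object; "force" is the grip in N (left out, the last holds). Time passes only in rows, so rows that repeat a pose let the fingers close, or fill a call up. It gives the time, the measured TCP pose, the force, the opening and the grip force at its end, in the units of the state.
- env.get_state(): the state, without advancing time (a new reading comes with each control period).
- env.read_camera(name): name is "scene" or "top" or "wrist"; returns (picture, depth): 384x512x3 uint8, red, green, blue; 384x512 float32, m along the optical axis (not along the pixel's ray), 0 where there is no reading.
- env.get_calibration(name): a dict with "fx", "fy", "cx", "cy" (pixels), "origin" and "orientation" of the camera in the world. Camera axes: x right, y up, looking along -z (the intrinsics and any distortion apply to the point x, -y, -z); pixel columns grow to the right and rows downward; lengths in m; the calibration is good to about 2 mm. A picture is of the moment at which its call begins: read the wrist's pose just before it. get_calibration takes no time and is no camera call; for the wrist camera it gives the pose at the moment of the call.
- env.hand_in(): hands the job in; it is judged then, once.
The state is a dict: "clock": time; "joint_pos": joint angles; "qvel": joint speeds; "tau": joint torques, N m; "tcp_pos": TCP position; "orientation": TCP orientation; "wrist_force": force on the tool from outside, world axes, zero at the start; "ft_torque": the same for the moment, N m; "finger_gap": finger opening in m; "grip_force": force on a finger pad.
Only numpy, scipy, OpenCV 4.12 (cv2) and the standard library are available. Lean on these libraries where they do the work, as an engineer would, in place of code of your own. Each camera call takes 0.05 s, during which the arm holds its last target. There are 200 camera calls.

### The job

Stand the angle gauge crosswise on top of the blue half-round rest and let go, so that it balances there by itself, close to level. Then rock it on the rest until its swinging black pointer settles with its tip on the red mark, and finish holding it there with the pointer at rest: do not let go at the end. Leave the other things on the bench where they are.

Things in the scene. Friction and masses are not known exactly. Their poses are not given: they have to be found in the camera images.
- gauge: Angle gauge, loose, 0.4 to 0.57 kg: aluminium bar 250 (y) x 44 (x) x 12 mm; on its middle an upright white dial plate 10 (x) x 110 (y) mm up to z = 110 mm, topped by a black grip block. Origin: centre of the bar's underside, z up. Centre of mass above the origin, 20 mm up: each mm it sits off the ridge tilts it about 1 degree. Starts upright on the bench, any yaw; may go on the rest either way round.
- gauge_grip (a point): Centre of the black grip block on top of the dial, 123 mm above the bar's underside. The block is 14 mm thick (gauge x), 28 mm wide (gauge y), 26 mm high.
- gauge_press (a point): On the bar's top face, 110 mm from the middle towards the gauge's +y end (the end on the red mark's side), 12 mm above the underside: a black rubber pad to press on. A like pad is at the other end, y = -110 mm.
- pointer (a joint): Angle (rad) of the black pointer, hanging freely from a pivot on the dial 98 mm above the bar's underside, shown on both dial faces; cannot be touched. 0 when the gauge is level; positive when the tip swings to the gauge's +y side, as when its +y end goes down, rad for rad. Disturbed, it swings (period about 0.5 s) and settles in about 2 s.
- mark (a joint): Angle (rad) about the same pivot, in the same sense, of the red mark on the dial (10 mm wide, both faces): the pointer angle to reach. Always on the +y side, 0.18 to 0.30, different each time, fixed during the run; cannot be touched.
- pointer_tip (a point): Tip of the pointer, 80 mm from the pivot, in the mid-plane of the dial.
- mark_mid (a point): Middle of the red mark, 80 mm from the pivot, in the mid-plane of the dial.
- rest: Blue half-round rest fixed to the bench on a grey foot (130 x 176 x 6 mm): part of a lying cylinder of radius 80 mm, 120 mm long along its x (the ridge), ridge top at 60 mm. Origin on the bench under the ridge's middle. Crosswise: the gauge's bar along the rest's y. The bar rolls on it without slipping; about 1 N down on an end tilts it to the mark; let go, it rolls back to level.
- wash_bottle: Bystander: white bottle with blue cap, 72 mm across, 170 mm high; origin under its centre.
- jar_green: Bystander: glass jar with green lid, 64 mm across, 90 mm high; origin under its centre.
- jar_red: Bystander: glass jar with red lid, 60 mm across, 85 mm high; origin under its centre.
- timer: Bystander: white and blue pocket timer, 70 x 85 x 18 mm; origin under its centre.
- spatula: Bystander: thin steel spatula 200 mm long (x), lying; origin under its middle.
- marker: Bystander: black marker pen 125 mm long (x), 11 mm thick, lying; origin under its middle.

How it is judged:
On the way:
1. the gauge balances by itself crosswise on the rest, untouched, close to level and still (height (world z) of gauge above 0.045 m and contact force between gauge and rest above 1 N and horizontal distance between gauge and rest below 0.045 m and angle between the x axis of gauge and the x axis of rest, either way round below 0.35 rad and angle between gauge's own z axis and vertical below 0.09 rad and angular speed of gauge below 0.15 rad/s and contact force between each of the arm, the fingers and gauge below 0.05 N), for 0.4 s.
At the end, for the whole second after the job is handed in: Robot still presses or holds the gauge (over 0.15 N); it lies crosswise (20 degrees) on the rest (over 1 N), within 45 mm of its middle; pointer tip within 5 mm of the red mark's middle and at rest (under 0.2 rad/s); bystanders within 40 mm of their starts (height (world z) of gauge above 0.045 m and contact force between gauge and rest above 1 N and horizontal distance between gauge and rest below 0.045 m and angle between the x axis of gauge and the x axis of rest, either way round below 0.35 rad and distance between pointer_tip and mark_mid below 0.005 m and velocity of joint pointer between -0.2 and 0.2 rad/s and contact force between any of the fingers, the arm and gauge above 0.15 N and distance of each of wash_bottle, jar_green, jar_red, timer, spatula, marker from where it was at the start of the episode below 0.04 m); the arm keeps its last pose, push and grip.
It fails at once if a bystander is pushed more than 40 mm or knocked over (not (distance of wash_bottle from where it was at the start of the episode below 0.04 m) or not (distance of jar_green from where it was at the start of the episode below 0.04 m) or not (distance of jar_red from where it was at the start of the episode below 0.04 m) or not (distance of timer from where it was at the start of the episode below 0.04 m) or not (distance of spatula from where it was at the start of the episode below 0.04 m) or not (distance of marker from where it was at the start of the episode below 0.04 m) or angle between any of wash_bottle, jar_green, jar_red's own z axis and vertical above 0.6 rad).
It fails at once if the gauge is tipped over (tilted more than 40 degrees) (angle between gauge's own z axis and vertical above 0.7 rad).
It also fails if it takes over 58 s, if anything falls off the work surface, if the arm or the gripper's body presses on something with over 40 N, if the wrist force passes 120 N, or if a joint passes its speed limit or range.

## Working session

There is one attempt and no reset: what is moved stays moved. The work goes in short steps, Python scripts to look and compute and a tool call to move; the robot and the scene stay as the last step left them, time stands still between calls to the robot, and variables do not carry over. Pictures are saved under pics/ and viewed, at most 10 in all, crops included, and the job is handed in when it is done.

Besides the shell and the picture viewer there is one more tool, called after ">>>" by a JSON object that holds its "fn" and its "kwargs", one argument or row to a line. carry_out: Moves the arm, as the interface text tells. Its arguments: {"type":"object","properties":{"steps":{"type":"array","items":{"type":"array"}},"force":{"type":"number"}},"required":["steps"]}

```bash
mkdir -p pics; ls
cat > h.py <<'E'
import numpy as np, cv2
from workcell import env
from scipy.spatial.transform import Rotation as R
def rot(q): return R.from_quat([q[1],q[2],q[3],q[0]])
def cloud(name):
    c=env.get_calibration(name); im,d=env.read_camera(name)
    v,u=np.mgrid[:384,:512]
    P=np.stack([(u-c['cx'])/c['fx']*d,-(v-c['cy'])/c['fy']*d,-d],-1)
    W=P@rot(c['orientation']).as_matrix().T+np.array(c['origin'])
    W[d==0]=np.nan
    return im,W,c
def totool(dp):
    s=env.get_state(); return rot(s['orientation']).inv().apply(dp)*100
E
python3 - <<'E'
from h import *
print(env.hold_point_z, env.get_state())
for n in ['scene','top']:
    im,W,c=cloud(n); print(n,c)
    cv2.imwrite(f'pics/{n}0.png',im[...,::-1]); np.savez(f'{n}0.npz',im=im,W=W)
a=cv2.imread('pics/scene0.png');b=cv2.imread('pics/top0.png')
cv2.imwrite('pics/both0.png',cv2.resize(np.vstack([a,b]),(400,600)))
E
```

```text
pics
0.0187 {'clock': 0.0, 'joint_pos': array([-1.44858812e+00,  3.13996882e-01,  4.49445540e-02,  1.30361674e+00,
        1.98918713e-05,  1.43120493e+00]), 'qvel': array([ 0.00147523,  0.00088308,  0.00013258,  0.00093019,  0.00069543,
       -0.00049321]), 'tau': array([ 7.28686646e-04, -4.80621886e+01,  2.98533422e+01,  1.90900709e-02,
       -8.50790934e-05,  1.02831987e-05]), 'tcp_pos': array([ 0.14875659, -0.55487135,  0.23039682]), 'orientation': array([-9.36249315e-04,  9.91444414e-01,  1.30526231e-01,  1.80840141e-05]), 'wrist_force': array([ 0.42830969, -0.00060504,  0.48143393]), 'ft_torque': array([0.02650359, 0.03651239, 0.02456632]), 'grip_force': 0.0, 'finger_gap': 0.08521307643292136}
scene {'fx': 404.68453769738846, 'fy': 404.68453769738846, 'cx': 263.481625642735, 'cy': 192.30910027857476, 'origin': array([1.00467047, 0.55626371, 0.92290949]), 'orientation': array([0.29915917, 0.11004383, 0.33289762, 0.88745328])}
top {'fx': 422.58339405677344, 'fy': 422.58339405677344, 'cx': 258.3058068897533, 'cy': 187.4973139159808, 'origin': array([0.42332754, 0.01645314, 1.42618291]), 'orientation': array([ 0.70890922,  0.03778338, -0.04070612, -0.70310962])}
```

View pics/scene0.png

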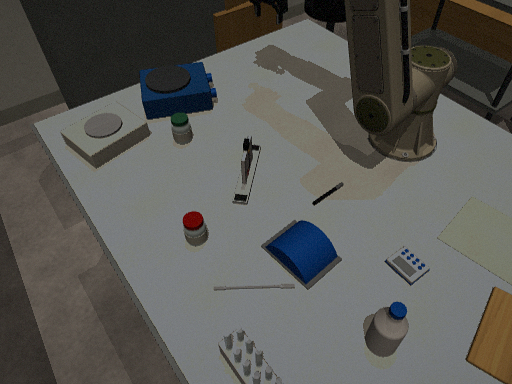

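View pics/top0.png

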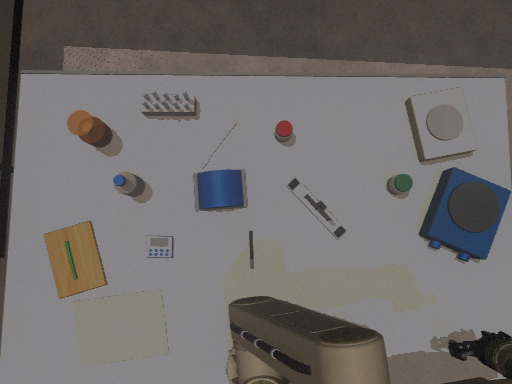

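Run:
```python
from h import *
for n in ['scene','top']:
    f=np.load(f'{n}0.npz');im=f['im'];W=f['W']
    hsv=cv2.cvtColor(im,cv2.COLOR_RGB2HSV)
    # rest
    m=(hsv[...,0]>100)&(hsv[...,0]<130)&(hsv[...,1]>150)&(W[...,2]>0.005)&(W[...,2]<.075)&(abs(W[...,0]-.43)<.25)&(abs(W[...,1]-.13)<.15)
    P=W[m]; print(n,'blue',m.sum(),np.nanmin(P,0),np.nanmax(P,0))
    # cylinder fit: unknown axis dir th, offset, zc; r=.08
    from scipy.optimize import least_squares
    def res(p): 
        d=-np.sin(p[0])*P[:,0]+np.cos(p[0])*P[:,1]-p[1]
        return np.hypot(d,P[:,2]-p[2])-.08
    for t0 in (0,1.57):
        r=least_squares(res,[t0,-np.sin(t0)*P[:,0].mean()+np.cos(t0)*P[:,1].mean(),-.02],loss='soft_l1',f_scale=.003)
        t=r.x[0];a=P[:,:2]@[np.cos(t),np.sin(t)]; lo,hi=np.percentile(a,[.5,99.5]);mid=(lo+hi)/2
        print(t0,r.cost,r.x,'len',hi-lo,'centre',mid*np.cos(t)-r.x[1]*np.sin(t),mid*np.sin(t)+r.x[1]*np.cos(t))
    # gauge
    g=(np.hypot(W[...,0]-.40,W[...,1]+.17)<.2)&(W[...,2]>.006)&(W[...,2]<.15)
    k,l,st,ce=cv2.connectedComponentsWithStats(g.astype(np.uint8))
    for i in range(1,k):
        if st[i,4]<60: continue
        Q=W[l==i]; print('comp',st[i],Q.mean(0),Q.min(0),Q.max(0))
        b=Q[Q[:,2]<.022]
        if len(b)>20: print('  bar rect',cv2.minAreaRect(b[:,:2].astype(np.float32)),b[:,2].mean())
        t=Q[Q[:,2]>.125]
        if len(t)>5: print('  top',len(t),np.median(t,0),cv2.minAreaRect(t[:,:2].astype(np.float32)))
```

```text
scene blue 2529 [0.34225346 0.03935247 0.00528238] [0.64050411 0.22496341 0.0648918 ]
0 0.018026368105486842 [ 0.0960591   0.08961789 -0.020091  ] len 0.12071157698764723 centre 0.5746496778684091 0.14540370240237932
1.57 0.06519257766154221 [ 1.66895583 -0.58401997 -0.0220797 ] len 0.14130579464006127 centre 0.5721910994977272 0.14880594811064596
comp [235 136  26  63 861] [ 0.52159944 -0.16693242  0.04300445] [ 0.41246201 -0.26848994  0.00600492] [ 0.59466617 -0.0879092   0.1408842 ]
  bar rect ((0.5097178220748901, -0.1842188835144043), (0.23654401302337646, 0.04430345073342323), 43.441314697265625) 0.012599006826803153
  top 47 [ 0.51981414 -0.17358217  0.13513282] ((0.5174740552902222, -0.1764642596244812), (0.025962330400943756, 0.013313716277480125), 43.79707717895508)
top blue 115 [0.51468342 0.10319882 0.0444468 ] [0.62935707 0.18334302 0.06547313]
0 0.0003309567055384767 [ 0.06850381  0.09953637 -0.02147363] len 0.11410623190970293 centre 0.5740850099920913 0.1391590235635834
1.57 0.00033095670553818753 [ 0.06850345  0.09953659 -0.02147363] len 0.11410622750932253 centre 0.5740850028060824 0.1391590289595011
comp [289 184  58  55 894] [ 0.50568443 -0.18783471  0.03620535] [ 0.41427025 -0.28286025  0.0060088 ] [ 0.59462811 -0.09184066  0.13958031]
  bar rect ((0.5125754475593567, -0.18970227241516113), (0.23763540387153625, 0.048813626170158386), 43.81659698486328) 0.011793195118306073
  top 47 [ 0.51507412 -0.18377284  0.13469167] ((0.5155483484268188, -0.1834179013967514), (0.028089268133044243, 0.013672546483576298), 40.75975799560547)
```

>>> {"fn": "carry_out", "kwargs": {
  "steps": [
    [[0,0,-4],[5,-3,-1],0],
    [[0,0,-8],[11,-6.5,-2],0],
    [[0,0,-12],[17,-10,-3],0],
    [[0,0,-16],[23,-13.5,-4],0],
    [[0,0,-20],[29,-17,-5],0],
    [[0,0,-24],[35,-20.5,-6],0],
    [[0,0,-28],[41,-24,-7],0],
    [[0,0,-28.5],[44,-26,-7],0]
  ]
}}

```text
clock: 1.1
tcp_pos: [0.4945, -0.2029, 0.2999]
orientation: [0.0, 0.929, 0.371, 0.0]
wrist_force: [0.1, -0.8, 0.6]
finger_gap: 0.0853
grip_force: 0.0
```

Run:
```python
from h import *
s=env.get_state(); print(s['clock'],s['tcp_pos'],s['orientation'],s['qvel'].round(3),s['joint_pos'])
im,W,c=cloud('wrist'); print(c); cv2.imwrite('pics/w1.png',im[...,::-1]); np.savez('w1.npz',im=im,W=W)
g=(np.hypot(W[...,0]-.515,W[...,1]+.18)<.16)&(W[...,2]>.006)&(W[...,2]<.145)
Q=W[g];b=Q[(Q[:,2]<.02)].astype(np.float32); print('bar',len(b),cv2.minAreaRect(b[:,:2]),np.median(b[:,2]))
t=Q[Q[:,2]>.128].astype(np.float32); print('top',len(t),np.median(t,0),cv2.minAreaRect(t[:,:2]))
```

```text
1.1 [ 0.49452342 -0.20292529  0.29994801] [2.39022646e-04 9.28688390e-01 3.70860911e-01 4.10119689e-05] [ 0.945  0.309  0.474  0.166 -0.     0.887] [-5.39491151e-01  2.23824670e-01  9.34276703e-02  1.43996943e+00
 -2.24597446e-04  1.84222970e+00]
{'fx': 332.5042601671679, 'fy': 332.5042601671679, 'cx': 257.11994965228905, 'cy': 193.35750842554407, 'origin': array([ 0.55549011, -0.14472004,  0.44246231]), 'orientation': array([ 0.90626145, -0.15179582,  0.0646826 , -0.38918424])}Traceback (most recent call last):
  File "<stdin>", line 5, in <module>
cv2.error: OpenCV(4.12.0) /io/opencv/modules/imgproc/src/convhull.cpp:143: error: (-215:Assertion failed) total >= 0 && (depth == CV_32F || depth == CV_32S) in function 'convexHull'
```

View pics/w1.png

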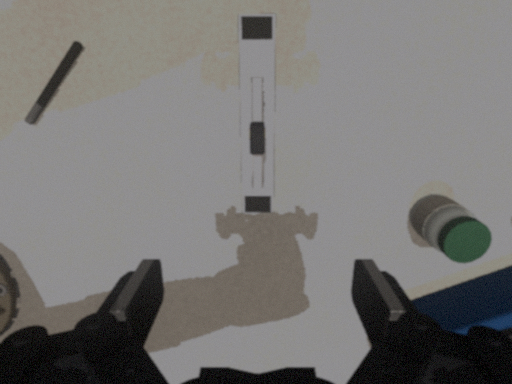

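Run:
```python
from h import *
s=env.get_state(); print(s['clock'],s['tcp_pos'],s['qvel'].round(3))
f=np.load('w1.npz');W=f['W'];print(np.isnan(W).mean(), W[138,257],W[27,257],W[300,300],W[204,258],W[240,465])
im,W,c=cloud('wrist');print(W[138,257],W[27,257],W[300,300],c['origin'],env.get_state()['tcp_pos'])
cv2.imwrite('pics/w2.png',im[...,::-1]); np.savez('w2.npz',im=im,W=W)
hsv=cv2.cvtColor(im,cv2.COLOR_RGB2HSV)
m=(hsv[...,2]<70).astype(np.uint8); k,l,st,ce=cv2.connectedComponentsWithStats(m)
Ro=rot(c['orientation'])
def ray(u,v,z):
    d=Ro.apply([(u-c['cx'])/c['fx'],-(v-c['cy'])/c['fy'],-1]); return c['origin']+d*(z-c['origin'][2])/d[2]
for i in range(1,k):
    if st[i,4]>150: print(st[i],ce[i],'z12',ray(*ce[i],.012),'z136',ray(*ce[i],.136))
```

```text
1.15 [ 0.49868117 -0.19740078  0.30014938] [-0.09  -0.029 -0.062  0.006 -0.041 -0.157]
0.004099527994791667 [ 0.51823937 -0.18033786  0.13587426] [ 0.59711374 -0.1055313   0.01314199] [ 0.36291795 -0.42165048  0.00057255] [ 0.43788642 -0.25865242  0.01206456] [ 0.59434689 -0.44674789  0.0894335 ]
[ 0.52283698 -0.17406757  0.13639953] [ 0.60163912 -0.09833746  0.01406375] [ 3.69614321e-01 -4.15742144e-01 -2.45521798e-04] [ 0.55876824 -0.13934313  0.44307256] [ 0.49642588 -0.20004405  0.2996702 ]
[244  25  29  21 589] [258.06112054  35.11544992] z12 [ 0.59648793 -0.10502876  0.012     ] z136 [ 0.58563769 -0.11489945  0.136     ]
[ 35  48  50  79 746] [61.02546917 81.92627346] z12 [0.39096061 0.0331373  0.012     ] z136 [ 0.43923124 -0.01647748  0.136     ]
[252 130  14  32 390] [258.27948718 145.85897436] z12 [ 0.50202889 -0.19646613  0.012     ] z136 [ 0.51835022 -0.18003444  0.136     ]
[246 203  25  15 338] [257.77218935 209.57100592] z12 [ 0.43725827 -0.25793883  0.012     ] z136 [ 0.47221117 -0.22382423  0.136     ]
[411 215  17  28 198] [417.28787879 227.48484848] z12 [ 0.57444971 -0.4399801   0.012     ] z136 [ 0.56993886 -0.35350049  0.136     ]
[436 224  41  36 401] [449.59600998 236.56608479] z12 [ 0.59780693 -0.48480348  0.012     ] z136 [ 0.58657727 -0.38543022  0.136     ]
[  0 258  19  72 530] [  9.80566038 291.4509434 ] z12 [ 0.07987191 -0.0789734   0.012     ] z136 [ 0.21762864 -0.09633903  0.136     ]
[    0   260   168   124 11721] [ 92.83064585 340.51343742] z12 [ 0.09035973 -0.22353622  0.012     ] z136 [ 0.22509959 -0.19931769  0.136     ]
[  347   260   165   124 15118] [432.61489615 332.12726551] z12 [ 0.47940919 -0.60449314  0.012     ] z136 [ 0.50223719 -0.4706906   0.136     ]
[ 182  368  151   16 1794] [257.09197324 376.58361204] z12 [ 0.21918433 -0.46641612  0.012     ] z136 [ 0.3168672  -0.37233207  0.136     ]
```

>>> {"fn": "carry_out", "kwargs": {
  "steps": [
    [[0,0,0],[0.5,0,2],0],
    [[0,0,0],[1.2,0,5],0],
    [[0,0,0],[1.3,0,8],0],
    [[0,0,0],[1.3,0,11],0],
    [[0,0,0],[1.3,0,12],0],
    [[0,0,0],[1.3,0,12],0],
    [[0,0,0],[1.3,0,12],0],
    [[0,0,0],[1.3,0,12],0]
  ]
}}

```text
clock: 2.2
tcp_pos: [0.5034, -0.1961, 0.181]
orientation: [0.001, 0.929, 0.371, 0.001]
wrist_force: [0.4, -0.7, 0.5]
finger_gap: 0.0852
grip_force: 0.0
```

```bash
cat >> h.py <<'E'
def rayf(c):
    Ro=rot(c['orientation'])
    def ray(u,v,z):
        d=Ro.apply([(u-c['cx'])/c['fx'],-(v-c['cy'])/c['fy'],-1]); return c['origin']+d*(z-c['origin'][2])/d[2]
    return ray
E
python3 - <<'E'
from h import *
s=env.get_state(); print(s['clock'],s['tcp_pos'],rot(s['orientation']).as_matrix().round(3),s['qvel'].round(3))
im,W,c=cloud('wrist'); ray=rayf(c)
cv2.imwrite('pics/w3.png',im[...,::-1])
hsv=cv2.cvtColor(im,cv2.COLOR_RGB2HSV)
m=(hsv[...,2]<70).astype(np.uint8); k,l,st,ce=cv2.connectedComponentsWithStats(m)
for i in range(1,k):
    if st[i,4]>150 and st[i,4]<5000: print(st[i],ce[i],'z12',ray(*ce[i],.012),'z136',ray(*ce[i],.136))
t=(W[...,2]>.13)&(W[...,2]<.142)&(np.hypot(W[...,0]-.517,W[...,1]+.181)<.04); Q=W[t].astype(np.float32); print(len(Q),cv2.minAreaRect(Q[:,:2]),np.median(Q,0))
E
```

```text
2.2 [ 0.50340108 -0.19606976  0.18099121] [[ 0.725  0.688  0.002]
 [ 0.688 -0.725 -0.001]
 [ 0.001  0.002 -1.   ]] [ 0.002  0.002 -0.006 -0.004 -0.     0.   ]
[ 234    7   41   30 1211] [254.2807597   21.40710157] z12 [ 0.59640442 -0.10504188  0.012     ] z136 [ 0.58356964 -0.11807644  0.136     ]
[  0  41  17  37 368] [ 5.81793478 54.92391304] z12 [0.42948745 0.03300006 0.012     ] z136 [ 0.4830905  -0.03497922  0.136     ]
[ 244  161   22   52 1064] [254.92669173 187.00281955] z12 [ 0.49038808 -0.20590579  0.012     ] z136 [ 0.5197509  -0.17879358  0.136     ]
[239 244  35  20 522] [256.1954023  254.87356322] z12 [ 0.43647459 -0.25866504  0.012     ] z136 [ 0.48729655 -0.21055311  0.136     ]
[455 257  33  43 659] [469.38846737 275.80273141] z12 [ 0.57678465 -0.44436468  0.012     ] z136 [ 0.57175912 -0.32233888  0.136     ]
[500 293  12  37 284] [506.97183099 310.93309859] z12 [ 0.57927312 -0.51381128  0.012     ] z136 [ 0.5732571 -0.3641437  0.136    ]
[ 181  367  152   17 1844] [255.99457701 376.4175705 ] z12 [ 0.31454972 -0.37375322  0.012     ] z136 [ 0.41390133 -0.27983283  0.136     ]Traceback (most recent call last):
  File "<stdin>", line 9, in <module>
cv2.error: OpenCV(4.12.0) /io/opencv/modules/imgproc/src/convhull.cpp:143: error: (-215:Assertion failed) total >= 0 && (depth == CV_32F || depth == CV_32S) in function 'convexHull'
```

>>> {"fn": "carry_out", "kwargs": {
  "steps": [
    [[0,0,0],[1,-0.1,1],0],
    [[0,0,0],[1.9,-0.15,3],0],
    [[0,0,0],[1.9,-0.15,5.5],0],
    [[0,0,0],[1.9,-0.15,7.4],0],
    [[0,0,0],[1.9,-0.15,7.7],0],
    [[0,0,0],[1.9,-0.15,7.7],128],
    [[0,0,0],[1.9,-0.15,7.7],255],
    [[0,0,0],[1.9,-0.15,7.7],255]
  ],
  "force": 40
}}

```text
clock: 3.25
tcp_pos: [0.516, -0.1817, 0.1035]
orientation: [0.001, 0.929, 0.371, 0.0]
wrist_force: [0.5, -0.6, 0.1]
finger_gap: 0.0322
grip_force: 0.0
```

>>> {"fn": "carry_out", "kwargs": {
  "steps": [
    [[0,0,0],[0,0,0],255],
    [[0,0,0],[0,0,0],255],
    [[0,0,0],[0,0,0],255],
    [[0,0,0],[0,0,0],255],
    [[0,0,0],[0,0,0],255],
    [[0,0,0],[0,0,-0.5],255],
    [[0,0,0],[0,0,-1],255],
    [[0,0,0],[0,0,-2],255]
  ],
  "force": 40
}}

```text
clock: 4.25
tcp_pos: [0.5144, -0.1808, 0.122]
orientation: [-0.001, 0.929, 0.371, -0.001]
wrist_force: [0.7, 0.5, -4.0]
finger_gap: 0.0135
grip_force: 39.1
```

Run:
```python
from h import *
s=env.get_state(); print(s['clock'],s['tcp_pos'],rot(s['orientation']).as_matrix().round(3),s['wrist_force'])
f=np.load('top0.npz');im=f['im'];W=f['W'];c=env.get_calibration('top');ray=rayf(c)
hsv=cv2.cvtColor(im,cv2.COLOR_RGB2HSV)
m=((hsv[...,0]>100)&(hsv[...,0]<130)&(hsv[...,1]>150)).astype(np.uint8); k,l,st,ce=cv2.connectedComponentsWithStats(m)
i=l[190,222]; P=W[l==i]; print(st[i],P.min(0),P.max(0)); P=P[P[:,2]>.01]
r=cv2.minAreaRect(P[:,:2].astype(np.float32));print(r)
from scipy.optimize import least_squares
def res(p):
    d=-np.sin(p[0])*P[:,0]+np.cos(p[0])*P[:,1]-p[1]
    return np.hypot(d,P[:,2]-p[2])-.08
q=least_squares(res,[.08,.1,-.02],loss='soft_l1',f_scale=.003);t=q.x[0];a=P[:,:2]@[np.cos(t),np.sin(t)];mid=(a.min()+a.max())/2
print(q.x,a.max()-a.min(),mid*np.cos(t)-q.x[1]*np.sin(t),mid*np.sin(t)+q.x[1]*np.cos(t))
im,W,c=cloud('scene'); cv2.imwrite('pics/s4.png',cv2.resize(im[80:230,180:330,::-1],None,fx=4,fy=4,interpolation=2))
```

```text
4.25 [ 0.51440547 -0.18076699  0.12202884] [[ 0.725  0.688 -0.003]
 [ 0.688 -0.725  0.001]
 [-0.001 -0.003 -1.   ]] [ 0.69971391  0.54287336 -3.97039706]
[     0      0    512    384 196179] [nan nan nan] [nan nan nan]
((0.4406709671020508, -0.06120562553405762), (0.9810727834701538, 1.587312936782837), 6.007745265960693)
[-1.41996024  0.42188026  0.17603555] 1.5920646308970048 0.43713854884314773 -0.0685118907569952
```

View pics/s4.png

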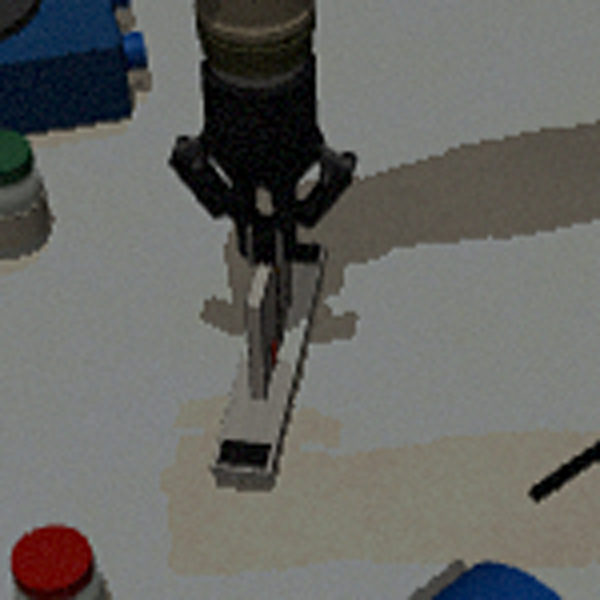

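Run:
```python
from h import *
from scipy.optimize import least_squares
for n in ('top','scene'):
    f=np.load(f'{n}0.npz');im=f['im'];W=f['W'];c=env.get_calibration(n);ray=rayf(c)
    hsv=cv2.cvtColor(im,cv2.COLOR_RGB2HSV)
    p=(190,222) if n=='top' else (248,302); print(n,im[p],hsv[p],W[p])
    m=((hsv[...,0]>95)&(hsv[...,0]<135)&(hsv[...,1]>120)).astype(np.uint8); k,l,st,ce=cv2.connectedComponentsWithStats(m)
    i=l[p]; P=W[l==i]; print(i,st[i]); P=P[P[:,2]>.015]
    def res(p):
        d=-np.sin(p[0])*P[:,0]+np.cos(p[0])*P[:,1]-p[1]
        return np.hypot(d,P[:,2]-p[2])-.08
    # only roof points (drop end faces): iterate
    for _ in range(3):
        q=least_squares(res,[.08,.1,-.02],loss='soft_l1',f_scale=.002); P=P[abs(res(q.x))<.006]
    t=q.x[0];a=P[:,:2]@[np.cos(t),np.sin(t)];lo,hi=np.percentile(a,[.5,99.5]);mid=(lo+hi)/2
    print(len(P),q.x,hi-lo,mid*np.cos(t)-q.x[1]*np.sin(t),mid*np.sin(t)+q.x[1]*np.cos(t))
```

```text
top [ 50  77 121] [109 150 121] [0.566736   0.12948536 0.05794667]
5 [ 199  170   41   38 1297]
1255 [ 0.09022312  0.08831005 -0.02123153] 0.1166547280333674 0.5735445177699301 0.14055855182624805
scene [ 15  52 102] [107 218 102] [0.58838095 0.16278541 0.05948287]
181 [ 266  221   71   63 2540]
2179 [ 0.09049617  0.09274219 -0.01954136] 0.11986379271566294 0.5746219621327443 0.1452667602817725
```

>>> {"fn": "carry_out", "kwargs": {
  "steps": [
    [[0,0,0],[0,0,-2],255],
    [[0,0,0],[0,0,-5],255],
    [[0,0,0],[0,0,-8],255],
    [[0,0,0],[0,0,-11],255],
    [[0,0,0],[0,0,-13],255],
    [[0,0,0],[0,0,-13.5],255],
    [[0,0,0],[0,0,-13.5],255],
    [[0,0,0],[0,0,-13.5],255]
  ]
}}

```text
clock: 5.3
tcp_pos: [0.5149, -0.1811, 0.2565]
orientation: [-0.001, 0.929, 0.371, -0.001]
wrist_force: [-0.5, 0.3, -5.4]
finger_gap: 0.0136
grip_force: 39.4
```

>>> {"fn": "carry_out", "kwargs": {
  "steps": [
    [[0,0,-5],[2,-1.5,0],255],
    [[0,0,-12],[6,-4.5,0],255],
    [[0,0,-19],[10.5,-7.7,0],255],
    [[0,0,-27],[15,-11,0],255],
    [[0,0,-35],[19.5,-14.2,0],255],
    [[0,0,-43],[23.5,-17.2,0],255],
    [[0,0,-49],[26,-19,0],255],
    [[0,0,-51.5],[26.4,-19.3,0],255]
  ]
}}

```text
clock: 6.3
tcp_pos: [0.5737, 0.1425, 0.2563]
orientation: [-0.001, 0.674, 0.739, -0.001]
wrist_force: [-0.6, -1.3, -4.1]
finger_gap: 0.0135
grip_force: 39.4
```

>>> {"fn": "carry_out", "kwargs": {
  "steps": [
    [[0,0,0],[0,0,0],255],
    [[0,0,0],[0,0,0],255],
    [[0,0,0],[0,0,0],255],
    [[0,0,0],[0,0,0],255],
    [[0,0,0],[0,0,0],255],
    [[0,0,0],[0,0,0],255],
    [[0,0,0],[0,0,0],255],
    [[0,0,0],[0,0,0],255]
  ]
}}

```text
clock: 7.3
tcp_pos: [0.5741, 0.1404, 0.2577]
orientation: [0.0, 0.676, 0.737, -0.0]
wrist_force: [0.4, 0.5, -5.3]
finger_gap: 0.0134
grip_force: 39.4
```

Run:
```python
from h import *
s=env.get_state(); print(s['clock'],s['tcp_pos'],rot(s['orientation']).as_matrix().round(4),s['wrist_force'],s['joint_pos'].round(2))
im,W,c=cloud('wrist'); cv2.imwrite('pics/w5.png',im[...,::-1]); np.savez('w5.npz',im=im,W=W);print(c)
im,W,c=cloud('scene'); np.savez('s5.npz',im=im,W=W)
im,W,c=cloud('top'); np.savez('t5.npz',im=im,W=W)
```

```text
7.3 [0.57411802 0.14039088 0.2577153 ] [[-8.730e-02  9.962e-01  0.000e+00]
 [ 9.962e-01  8.730e-02 -1.000e-04]
 [-1.000e-04  0.000e+00 -1.000e+00]] [ 0.39626908  0.54723227 -5.32693999] [ 0.1   0.34  0.15  1.38 -0.    1.59]
{'fx': 332.5042601671679, 'fy': 332.5042601671679, 'cx': 257.11994965228905, 'cy': 193.35750842554407, 'origin': array([0.56715636, 0.2242513 , 0.40020249]), 'orientation': array([ 0.98535584, -0.16485179, -0.00696181,  0.04300336])}
```

View pics/w5.png

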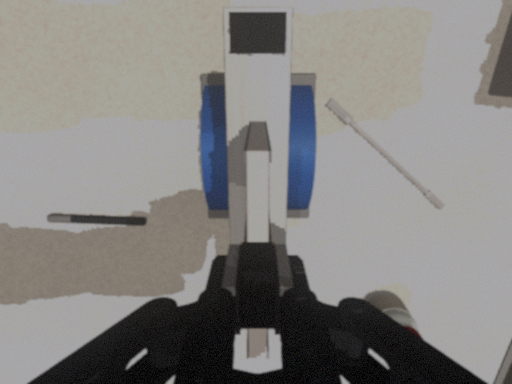

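Run:
```python
from h import *
from scipy.optimize import least_squares
f=np.load('w5.npz');im=f['im'];W=f['W']
hsv=cv2.cvtColor(im,cv2.COLOR_RGB2HSV)
m=((hsv[...,0]>95)&(hsv[...,0]<135)&(hsv[...,1]>120)&(W[...,2]<.07)&(W[...,2]>.015)&(np.hypot(W[...,0]-.574,W[...,1]-.14)<.12))
P=W[m]
def res(p):
    d=-np.sin(p[0])*P[:,0]+np.cos(p[0])*P[:,1]-p[1]
    return np.hypot(d,P[:,2]-p[2])-.08
for _ in range(3):
    q=least_squares(res,[.09,.09,-.02],loss='soft_l1',f_scale=.002); P=P[abs(res(q.x))<.006]
t=q.x[0];a=P[:,:2]@[np.cos(t),np.sin(t)];lo,hi=np.percentile(a,[.5,99.5]);mid=(lo+hi)/2
print(len(P),q.x,res(q.x).std(),hi-lo,mid*np.cos(t)-q.x[1]*np.sin(t),mid*np.sin(t)+q.x[1]*np.cos(t))
# gauge bar top (white, around z .165)
B=W[(W[...,2]>.14)&(W[...,2]<.175)&(np.abs(W[...,0]-.57)<.06)&(W[...,1]>.13)].astype(np.float32)
print('bar',len(B),cv2.minAreaRect(B[:,:2]),np.median(B,0),'maxy',np.percentile(B[:,1],99.5))
s=B[:,1]; print('slope z vs y',np.polyfit(B[:,1],B[:,2],1))
m=(hsv[...,2]<70)&(W[...,2]>.14)&(W[...,2]<.18)&(np.abs(W[...,0]-.57)<.06)&(W[...,1]>.2)
v,u=np.nonzero(m);ray=rayf(env.get_calibration('wrist'));print('pad',len(u),ray(u.mean(),v.mean(),.166),W[m].mean(0))
```

```text
4040 [ 0.09092053  0.090085   -0.02022776] 0.0006853108383710247 0.11629890069802296 0.5748411401523498 0.14286799416426232Traceback (most recent call last):
  File "<stdin>", line 16, in <module>
cv2.error: OpenCV(4.12.0) /io/opencv/modules/imgproc/src/convhull.cpp:143: error: (-215:Assertion failed) total >= 0 && (depth == CV_32F || depth == CV_32S) in function 'convexHull'
```

Run:
```python
from h import *
f=np.load('w5.npz');im=f['im'];W=f['W']
hsv=cv2.cvtColor(im,cv2.COLOR_RGB2HSV)
ray=rayf(env.get_calibration('wrist'))
k,l,st,ce=cv2.connectedComponentsWithStats((hsv[...,2]<70).astype(np.uint8)); i=l[33,258]
print(st[i],ce[i],ray(*ce[i],.1655),W[33,258],W[5,258],W[80,235])
s=env.get_state();p=ray(*ce[i],.1655);d=p-s['tcp_pos'];M=rot(s['orientation']).as_matrix()
print('pad in tool',d@M)
t=.0909;print('gauge ridge offset from pad-110:',(p[:2]-.11*M[:2,0])@[-np.sin(t),np.cos(t)]-.0901, 'tcp',s['tcp_pos'][:2]@[-np.sin(t),np.cos(t)]-.0901)
```

```text
[ 230   13   55   40 2125] [257.14352941  32.08282353] [0.56459801 0.25245196 0.1655    ] [0.56521055 0.25170697 0.16776365] [5.61434744e-01 2.98386570e-01 4.54346415e-04] [0.55246833 0.22227681 0.16679961]
pad in tool [0.11247512 0.00032761 0.09216916]
gauge ridge offset from pad-110: 5.906224361998391e-05 tcp -0.002404083348184566
```

>>> {"fn": "carry_out", "kwargs": {
  "steps": [
    [[0,0,0],[0.1,0,1.5],255],
    [[0,0,0],[0.1,0,3.5],255],
    [[0,0,0],[0.1,0,5.5],255],
    [[0,0,0],[0.1,0,7.5],255],
    [[0,0,0],[0.1,0,8.8],255],
    [[0,0,0],[0.1,0,9.2],255],
    [[0,0,0],[0.1,0,9.2],255],
    [[0,0,0],[0.1,0,9.2],255]
  ]
}}

```text
clock: 8.45
tcp_pos: [0.5746, 0.1414, 0.1666]
orientation: [0.001, 0.676, 0.737, 0.001]
wrist_force: [0.1, -0.0, -5.1]
finger_gap: 0.0135
grip_force: 39.4
```

Run:
```python
from h import *
s=env.get_state(); print(s['clock'],s['tcp_pos'],s['wrist_force'],s['ft_torque'])
```

```text
8.45 [0.57464721 0.14140608 0.16655646] [ 0.10156943 -0.00855444 -5.09986063] [ 0.02323846  0.01264331 -0.0235704 ]
```

>>> {"fn": "carry_out", "kwargs": {
  "steps": [
    [[0,0,0],[0,0,0.1],255],
    [[0,0,0],[0,0,0.2],255],
    [[0,0,0],[0,0,0.2],255],
    [[0,0,0],[0,0,0.25],255],
    [[0,0,0],[0,0,0.3],255],
    [[0,0,0],[0,0,0.3],255],
    [[0,0,0],[0,0,0.3],255],
    [[0,0,0],[0,0,0.3],255]
  ]
}}

```text
clock: 9.45
tcp_pos: [0.5743, 0.1413, 0.1633]
orientation: [0.0, 0.676, 0.737, 0.0]
wrist_force: [-1.0, 0.4, 2.6]
finger_gap: 0.0139
grip_force: 40.5
```

>>> {"fn": "carry_out", "kwargs": {
  "steps": [
    [[0,0,0],[0,0,-0.05],255],
    [[0,0,0],[0,0,-0.05],200],
    [[0,0,0],[0,0,-0.05],160],
    [[0,0,0],[0,0,-0.05],120],
    [[0,0,0],[0,0,-0.05],80],
    [[0,0,0],[0,0,-0.05],40],
    [[0,0,0],[0,0,-0.05],0],
    [[0,0,0],[0,0,-0.05],0]
  ]
}}

```text
clock: 10.45
tcp_pos: [0.574, 0.1413, 0.1632]
orientation: [0.0, 0.676, 0.737, -0.0]
wrist_force: [-0.1, 0.5, -0.2]
finger_gap: 0.0854
grip_force: 0.0
```

Run:
```python
from h import *
s=env.get_state(); print(s['clock'],s['tcp_pos'],s['wrist_force'],s['finger_gap'])
im,W,c=cloud('scene'); cv2.imwrite('pics/s6.png',cv2.resize(im[140:290,220:370,::-1],None,fx=4,fy=4,interpolation=2));np.savez('s6.npz',im=im,W=W)
```

```text
10.45 [0.57404886 0.14129316 0.16319164] [-0.05106195  0.51398258 -0.20930863] 0.08536284503499436
```

View pics/s6.png

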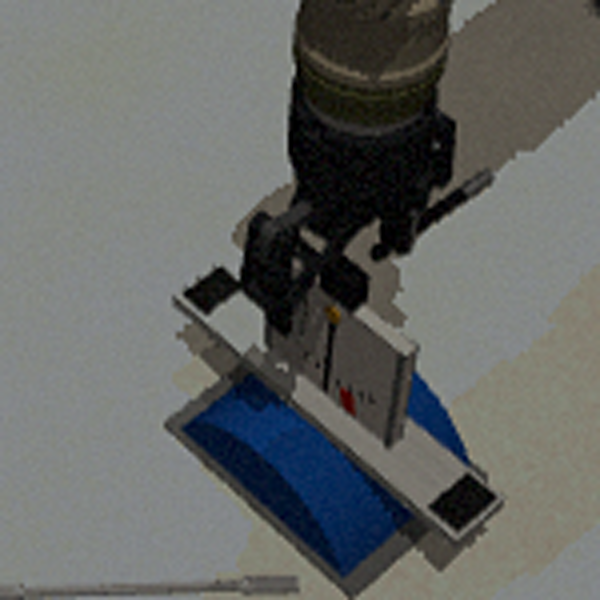

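>>> {"fn": "carry_out", "kwargs": {
  "steps": [
    [[0,0,0],[0,0,0],0],
    [[0,0,0],[0,0,-0.5],0],
    [[0,0,0],[0,0,-2],0],
    [[0,0,0],[0,0,-4],0],
    [[0,0,0],[0,0,-7],0],
    [[0,0,0],[0,0,-10],0],
    [[0,0,0],[3,0,-12],0],
    [[0,0,0],[6,0,-12],128]
  ]
}}

```text
clock: 11.5
tcp_pos: [0.57, 0.2017, 0.287]
orientation: [0.002, 0.676, 0.737, 0.002]
wrist_force: [0.2, 0.2, -0.4]
finger_gap: 0.0703
grip_force: 0.0
```

```bash
cat > meas.py <<'E'
from h import *
import sys
# dial +x face plane: through rest centre line; gauge centre (x0,y0)
def scene(tag,acc=4):
    ims=[]
    for _ in range(acc):
        im,W,c=cloud('scene'); ims.append(im.astype(float))
    im=np.mean(ims,0); np.savez(f'{tag}.npz',im=im,W=W)
    t=.0909; n=np.array([np.cos(t),np.sin(t),0]); e=np.array([-np.sin(t),np.cos(t),0])
    G=np.array([.5745,.142,0]); p0=G+.005*n
    Ro=rot(c['orientation'])
    def toplane(u,v):
        d=Ro.apply(np.stack([(u-c['cx'])/c['fx'],-(v-c['cy'])/c['fy'],-np.ones_like(u)],-1))
        k=((p0-c['origin'])@n)/(d@n); X=c['origin']+d*k[...,None]; return np.stack([(X-G)@e,X[...,2]],-1)
    v,u=np.mgrid[:384,:512].astype(float); S=toplane(u,v)
    hsv=cv2.cvtColor(im.astype(np.uint8),cv2.COLOR_RGB2HSV)
    near=(abs(S[...,0])<.08)&(S[...,1]>.06)&(S[...,1]<.2)
    r=im[...,0]-np.maximum(im[...,1],im[...,2])
    h=hsv[...,0]; 
    out={}
    m=near&(r>15)&((h<7)|(h>172)); out['red']=(m.sum(),np.average(S[m],0,weights=r[m]))
    o=near&(r>10)&(h>=8)&(h<28)&(hsv[...,1]>110); out['orange']=(o.sum(),np.average(S[o],0,weights=r[o]) if o.any() else None)
    x0,x1,y0,y1=u[near].min(),u[near].max(),v[near].min(),v[near].max()
    cv2.imwrite(f'pics/{tag}.png',cv2.resize(im[int(y0)-5:int(y1)+20,int(x0)-15:int(x1)+25,::-1],None,fx=6,fy=6,interpolation=cv2.INTER_CUBIC)); out['crop0']=(x0-15,y0-5)
    return im,S,out
E
python3 - <<'E'
from meas import *
print(env.get_state()['tcp_pos'],env.get_state()['clock'])
im,S,o=scene('m7'); print(o)
E
```

```text
[0.57002654 0.20167677 0.28699832] 11.5Traceback (most recent call last):
  File "<stdin>", line 3, in <module>
  File "meas.py", line 15, in scene
    v,u=np.mgrid[:384,:512].astype(float); S=toplane(u,v)
                                             ~~~~~~~^^^^^
  File "meas.py", line 13, in toplane
    d=Ro.apply(np.stack([(u-c['cx'])/c['fx'],-(v-c['cy'])/c['fy'],-np.ones_like(u)],-1))
  File "scipy/spatial/transform/_rotation.pyx", line 2580, in scipy.spatial.transform._rotation.Rotation.apply
ValueError: Expected input of shape (3,) or (P, 3), got (384, 512, 3).
```

```bash
sed -i "s/d=Ro.apply(\(.*\))$/d=(\1)@Ro.as_matrix().T/" meas.py
python3 - <<'E'
from meas import *
im,S,o=scene('m7'); print(o)
E
```

```text
{'red': (np.int64(22), array([0.02162844, 0.08791892])), 'orange': (np.int64(12), array([0.00239568, 0.15769137])), 'crop0': (np.float64(263.0), np.float64(183.0))}[ WARN:0@1.557] global loadsave.cpp:1063 imwrite_ Unsupported depth image for selected encoder is fallbacked to CV_8U.
```

View pics/m7.png

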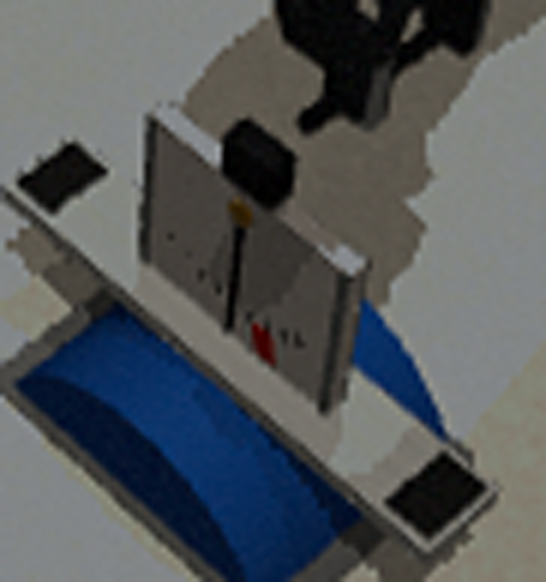

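Run:
```python
import numpy as np,cv2
from meas import *
im=np.load('m7.npz')['im']; c=env.get_calibration('scene')
t=.0909; n=np.array([np.cos(t),np.sin(t),0]); e=np.array([-np.sin(t),np.cos(t),0]); G=np.array([.5745,.142,0]);M=rot(c['orientation']).as_matrix()
def P(u,v):
    d=M@[(u-c['cx'])/c['fx'],-(v-c['cy'])/c['fy'],-1]; X=c['origin']+d*(((G+.006*n-c['origin'])@n)/(d@n)); return np.array([(X-G)@e,X[2]])
for nm,(a,b) in dict(pivot=(240,210),tip=(232,328),markc=(263,343),marktop=(258,325),markbot=(269,364),dial_tl=(150,115),dial_bl=(147,262),dial_tr=(350,268),dial_br=(326,410)).items(): print(nm,P(a/6+263-.4,b/6+183-.4).round(4))
s=env.get_state();print(s['clock'],s['tcp_pos'],s['finger_gap'])
```

```text
pivot [0.0025 0.1606]
tip [0.0053 0.0823]
markc [0.0224 0.0897]
marktop [0.0187 0.0986]
markbot [0.027  0.0792]
dial_tl [-0.0488  0.1738]
dial_bl [-0.045   0.0782]
dial_tr [0.0584 0.1784]
dial_br [0.0588 0.0808]
11.9 [0.56886219 0.20027314 0.28322053] 0.042180976630016714
```

>>> {"fn": "carry_out", "kwargs": {
  "steps": [
    [[0,-5,0],[1.5,0,0],255],
    [[0,-10,0],[3,0,1],255],
    [[0,-16,0],[4.6,0,3],255],
    [[0,-20,0],[4.6,0,6],255],
    [[0,-20,0],[4.6,0,10],255],
    [[0,-20,0],[4.6,0,14],255],
    [[0,-20,0],[4.6,0,16.5],255],
    [[0,-20,0],[4.6,0,17],255]
  ]
}}

```text
clock: 12.9
tcp_pos: [0.5637, 0.2456, 0.1111]
orientation: [0.127, 0.665, 0.726, -0.119]
wrist_force: [-0.7, 0.1, 0.5]
finger_gap: -0.0
grip_force: 0.0
```

Run:
```python
from meas import *
im,S,o=scene('m8',2); print(o)
s=env.get_state(); print(s['clock'],s['tcp_pos'],rot(s['orientation']).as_matrix().round(3),s['wrist_force'],s['finger_gap'])
```

```text
{'red': (np.int64(22), array([0.02171609, 0.08783846])), 'orange': (np.int64(13), array([0.00268824, 0.15829541])), 'crop0': (np.float64(263.0), np.float64(183.0))}
13.0 [0.56485736 0.24632343 0.11316378] [[-0.081  0.996  0.029]
 [ 0.936  0.086 -0.341]
 [-0.342 -0.001 -0.94 ]] [ 0.96176874 -0.03869652  0.65019347] -0.00022095866052828975[ WARN:0@0.935] global loadsave.cpp:1063 imwrite_ Unsupported depth image for selected encoder is fallbacked to CV_8U.
```

View pics/m8.png

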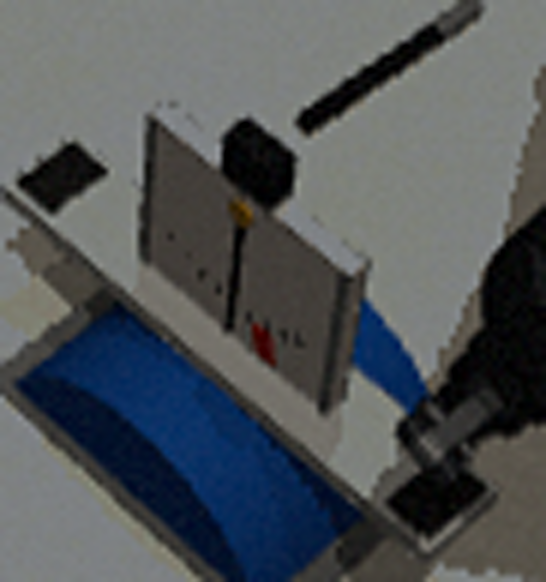

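>>> {"fn": "carry_out", "kwargs": {
  "steps": [
    [[0,0,0],[0.34,0,0.94],255],
    [[0,0,0],[0.75,0,2.07],255],
    [[0,0,0],[1.1,0,3.0],255],
    [[0,0,0],[1.3,0,3.57],255],
    [[0,0,0],[1.44,0,3.95],255],
    [[0,0,0],[1.57,0,4.32],255],
    [[0,0,0],[1.71,0,4.7],255],
    [[0,0,0],[1.81,0,4.98],255]
  ]
}}

```text
clock: 14.0
tcp_pos: [0.5649, 0.247, 0.0601]
orientation: [0.128, 0.665, 0.726, -0.117]
wrist_force: [0.1, 0.6, 0.2]
finger_gap: -0.0002
grip_force: 0.2
```

>>> {"fn": "carry_out", "kwargs": {
  "steps": [
    [[0,0,0],[0.03,0,0.1],255],
    [[0,0,0],[0.07,0,0.2],255],
    [[0,0,0],[0.1,0,0.3],255],
    [[0,0,0],[0.14,0,0.4],255],
    [[0,0,0],[0.17,0,0.5],255],
    [[0,0,0],[0.2,0,0.56],255],
    [[0,0,0],[0.2,0,0.56],255],
    [[0,0,0],[0.2,0,0.56],255]
  ]
}}

```text
clock: 15.0
tcp_pos: [0.5648, 0.2468, 0.0543]
orientation: [0.128, 0.665, 0.726, -0.117]
wrist_force: [-0.7, -1.0, -0.2]
finger_gap: 0.0001
grip_force: 0.2
```

>>> {"fn": "carry_out", "kwargs": {
  "steps": [
    [[0,0,0],[0,0,0],255],
    [[0,0,0],[0,0,0],255],
    [[0,0,0],[0,0,0],255],
    [[0,0,0],[0,0,0],255],
    [[0,0,0],[0,0,0],255],
    [[0,0,0],[0,0,0],255],
    [[0,0,0],[0,0,0],255],
    [[0,0,0],[0,0,0],255]
  ]
}}

```text
clock: 16.0
tcp_pos: [0.5648, 0.2469, 0.0543]
orientation: [0.128, 0.665, 0.726, -0.117]
wrist_force: [-0.2, -0.2, 0.8]
finger_gap: -0.0001
grip_force: 0.2
```

Run:
```python
from meas import *
im,S,o=scene('m9',4); print(o)
s=env.get_state(); print(s['clock'],s['tcp_pos'],s['wrist_force'])
```

```text
{'red': (np.int64(13), array([0.02800772, 0.08468936])), 'orange': (np.int64(14), array([0.02238735, 0.15822789])), 'crop0': (np.float64(263.0), np.float64(183.0))}
16.2 [0.56479335 0.24681966 0.05423405] [ 0.03962547 -0.35448611 -0.36903913][ WARN:0@1.702] global loadsave.cpp:1063 imwrite_ Unsupported depth image for selected encoder is fallbacked to CV_8U.
```

View pics/m9.png

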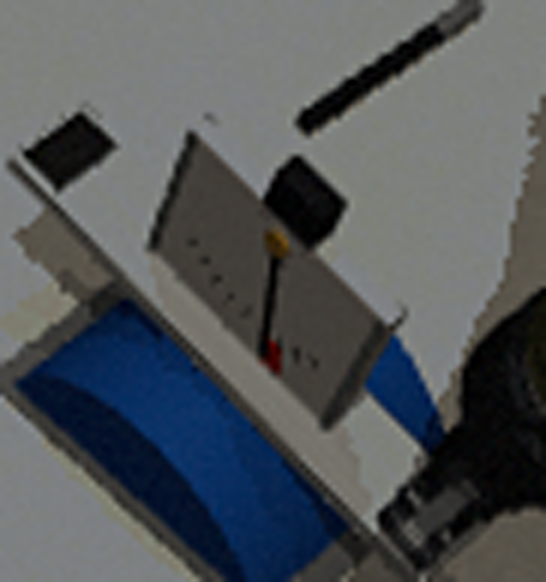

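>>> {"fn": "carry_out", "kwargs": {
  "steps": [
    [[0,0,0],[0.02,0,0.06],255],
    [[0,0,0],[0.04,0,0.12],255],
    [[0,0,0],[0.06,0,0.18],255],
    [[0,0,0],[0.08,0,0.24],255],
    [[0,0,0],[0.1,0,0.28],255],
    [[0,0,0],[0.1,0,0.28],255],
    [[0,0,0],[0.1,0,0.28],255],
    [[0,0,0],[0.1,0,0.28],255]
  ]
}}

```text
clock: 17.2
tcp_pos: [0.5648, 0.2468, 0.0513]
orientation: [0.128, 0.665, 0.726, -0.117]
wrist_force: [0.8, -0.5, 0.6]
finger_gap: -0.0001
grip_force: 0.3
```

>>> {"fn": "carry_out", "kwargs": {
  "steps": [
    [[0,0,0],[0,0,0],255],
    [[0,0,0],[0,0,0],255],
    [[0,0,0],[0,0,0],255],
    [[0,0,0],[0,0,0],255],
    [[0,0,0],[0,0,0],255],
    [[0,0,0],[0,0,0],255],
    [[0,0,0],[0,0,0],255],
    [[0,0,0],[0,0,0],255]
  ]
}}

```text
clock: 18.2
tcp_pos: [0.5648, 0.2468, 0.0513]
orientation: [0.128, 0.665, 0.726, -0.117]
wrist_force: [-0.1, 0.0, 0.6]
finger_gap: -0.0002
grip_force: 0.3
```

Run:
```python
from meas import *
im,S,o=scene('m10',8); print(o)
s=env.get_state(); print(s['clock'],s['tcp_pos'],s['wrist_force'])
x,y=map(int,o['crop0']); c=im[y+20:y+75,x+20:x+75,::-1]
cv2.imwrite('pics/m10c.png',cv2.resize(np.clip(c*1.6,0,255).astype(np.uint8),None,fx=10,fy=10,interpolation=cv2.INTER_CUBIC))
```

```text
{'red': (np.int64(14), array([0.02814199, 0.08420625])), 'orange': (np.int64(13), array([0.02505178, 0.15796415])), 'crop0': (np.float64(263.0), np.float64(183.0))}
18.6 [0.56480483 0.24682687 0.0513207 ] [-0.28883296 -0.32547591  0.04915037][ WARN:0@3.238] global loadsave.cpp:1063 imwrite_ Unsupported depth image for selected encoder is fallbacked to CV_8U.
```

View pics/m10c.png

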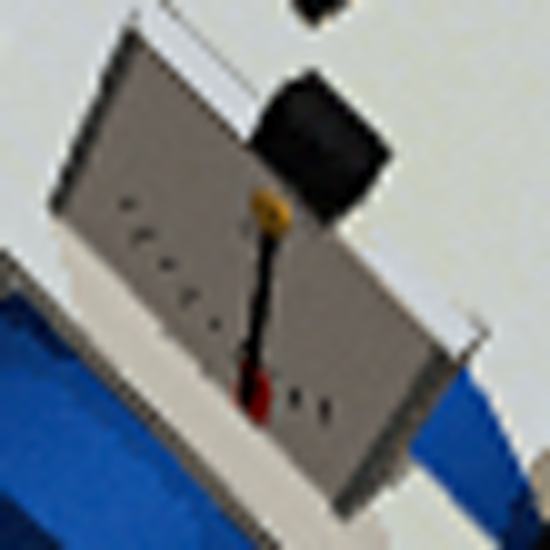

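>>> {"fn": "carry_out", "kwargs": {
  "steps": [
    [[0,0,0],[0.01,0,0.03],255],
    [[0,0,0],[0.02,0,0.06],255],
    [[0,0,0],[0.03,0,0.09],255],
    [[0,0,0],[0.03,0,0.1],255],
    [[0,0,0],[0.03,0,0.1],255],
    [[0,0,0],[0.03,0,0.1],255],
    [[0,0,0],[0.03,0,0.1],255],
    [[0,0,0],[0.03,0,0.1],255]
  ]
}}

```text
clock: 19.6
tcp_pos: [0.5648, 0.2468, 0.0502]
orientation: [0.128, 0.665, 0.726, -0.117]
wrist_force: [-0.4, 0.3, 0.9]
finger_gap: -0.0002
grip_force: 0.3
```

>>> {"fn": "carry_out", "kwargs": {
  "steps": [
    [[0,0,0],[0,0,0],255],
    [[0,0,0],[0,0,0],255],
    [[0,0,0],[0,0,0],255],
    [[0,0,0],[0,0,0],255],
    [[0,0,0],[0,0,0],255],
    [[0,0,0],[0,0,0],255],
    [[0,0,0],[0,0,0],255],
    [[0,0,0],[0,0,0],255]
  ]
}}

```text
clock: 20.6
tcp_pos: [0.5648, 0.2468, 0.0502]
orientation: [0.128, 0.665, 0.726, -0.117]
wrist_force: [-0.4, 0.0, 0.5]
finger_gap: 0.0
grip_force: 0.3
```

>>> {"fn": "carry_out", "kwargs": {
  "steps": [
    [[0,0,0],[0,0,0],255],
    [[0,0,0],[0,0,0],255],
    [[0,0,0],[0,0,0],255],
    [[0,0,0],[0,0,0],255],
    [[0,0,0],[0,0,0],255],
    [[0,0,0],[0,0,0],255],
    [[0,0,0],[0,0,0],255],
    [[0,0,0],[0,0,0],255]
  ]
}}

```text
clock: 21.6
tcp_pos: [0.5648, 0.2468, 0.0502]
orientation: [0.128, 0.665, 0.726, -0.117]
wrist_force: [-0.7, 0.4, 0.8]
finger_gap: -0.0002
grip_force: 0.3
```

```bash
python3 - <<'E' 2>/dev/null
from meas import *
im,S,o=scene('m11',8); print(o)
# profile across the mark: red vs dark pixel columns near the tip, this frame and previous
for tag in ('m7','m10','m11'):
    i=np.load(tag+'.npz')['im']; near=(abs(S[...,0]-.026)<.02)&(abs(S[...,1]-.084)<.012)
    r=i[...,0]-np.maximum(i[...,1],i[...,2]); V=i.max(-1)
    red=near&(r>12); dark=near&(V<45)&(r<=12)
    print(tag,red.sum(),S[red].mean(0),dark.sum(),S[dark].mean(0) if dark.any() else '', V[near].min())
s=env.get_state(); print(s['clock'],s['tcp_pos'],s['wrist_force'])
# red/dark along row rows
for v in range(237,248): print(v,[(int(im[v,u,0]),int(im[v,u,1])) for u in range(303,314)])
E
```

```text
{'red': (np.int64(14), array([0.02788307, 0.08542169])), 'orange': (np.int64(14), array([0.02600676, 0.15733143])), 'crop0': (np.float64(263.0), np.float64(183.0))}
m7 19 [0.02185743 0.0856698 ] 1 [0.01265453 0.09460413] 41.5
m10 15 [0.02762301 0.08423467] 6 [0.02722987 0.08559089] 2.625
m11 18 [0.02726787 0.08365782] 3 [0.02697868 0.08822792] 3.375
22.0 [0.56481198 0.24679438 0.05023599] [ 0.21342511 -1.17442149  0.51060728]
237 [(66, 62), (65, 61), (66, 61), (66, 62), (50, 47), (9, 10), (29, 25), (69, 65), (65, 61), (65, 60), (66, 61)]
238 [(64, 59), (66, 60), (65, 63), (64, 61), (49, 45), (0, 0), (40, 37), (68, 64), (66, 62), (65, 61), (66, 61)]
239 [(72, 69), (65, 59), (66, 62), (53, 51), (42, 20), (1, 2), (51, 46), (67, 63), (65, 61), (67, 62), (65, 61)]
240 [(109, 105), (68, 64), (64, 60), (67, 61), (46, 1), (1, 3), (60, 13), (49, 49), (64, 61), (66, 62), (64, 61)]
241 [(121, 119), (96, 92), (69, 65), (65, 46), (42, 2), (6, 2), (93, 7), (50, 47), (67, 64), (60, 55), (68, 62)]
242 [(121, 117), (121, 118), (97, 95), (67, 49), (24, 1), (8, 1), (61, 3), (65, 49), (68, 66), (27, 22), (64, 60)]
243 [(119, 116), (120, 117), (122, 120), (98, 84), (32, 10), (17, 1), (60, 2), (66, 53), (66, 64), (53, 49), (51, 49)]
244 [(118, 115), (118, 116), (121, 119), (121, 120), (75, 65), (43, 8), (59, 8), (67, 65), (65, 62), (66, 62), (65, 61)]
245 [(119, 114), (119, 115), (119, 116), (123, 119), (122, 120), (70, 61), (65, 44), (65, 62), (65, 60), (67, 62), (66, 62)]
246 [(118, 115), (118, 116), (117, 114), (119, 117), (122, 119), (120, 118), (95, 93), (69, 66), (64, 59), (65, 60), (65, 61)]
247 [(118, 114), (119, 116), (120, 116), (117, 115), (119, 116), (120, 117), (120, 117), (95, 92), (69, 65), (64, 60), (64, 59)]
```

```bash
python3 -c "
from workcell import env
print(env.hand_in())"
```

```text
the job is handed in; nothing more can be done
None
```

I handed the job in at about 22 s with no verdict returned: the gauge balanced by itself on the rest, and the closed fingers now press its +y end down. In the last images the pointer tip lay within the red mark, with red visible on both sides.

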